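Unscrew the fan's spinner cap and hold it over the tray

TASK

Unscrew the blue cap that holds the blade of the upturned fan; it is screwed down tight and nobody knows whether its thread is right- or left-handed, so find out by feel which way it gives, and do not drag it off the thread or lean hard on the fan. Then lift it off, carry it over the orange parts tray and finish while still holding it there in the gripper, upright and at rest, open end down and well clear above the tray (a good 5 cm over the rim), so that I can brush the dust out of its thread into the tray. Leave everything else on the counter where it is.

Things in the scene. Friction and masses are not known exactly. Their poses are not given: they have to be found in the camera images.
- fan: Small white table fan, fixed, its head tipped to face straight up, front guard off. Origin: centre of its foot on the counter, z up; shaft and cap stand on this vertical axis. Rim of the rear guard 248 mm across, 128 to 144 mm above the counter; yoke arms reach 149 mm from the axis along +-y, 141 mm high.
- fan_hub (a point): Centre of the flat top of the grey-green rotor hub, on the fan's axis, 138 mm above the counter. Hub 100 mm across, five blades lower than its top. A wooden clothes peg clips a blade to the guard on the fan's +x side (out to 180 mm from the axis, 150 mm high), so the rotor cannot turn. Well in the hub for the cap: 44 mm across, 20 mm deep.
- fan_shaft (a point): End of the steel shaft inside the cap, on the fan's axis, 152 mm above the counter. Its coarse quick thread is right-handed (cap loosens counter-clockwise seen from above) or left-handed (loosens clockwise), different from start to start and hidden. The loosening way the cap rises 26 mm per turn (4.1 mm per rad) and is free after 2.2 rad; turning further does no harm.
- cap: Blue plastic spinner cap, loose fluted cylinder 38 mm in diameter, 50 mm tall, about 60 g, open below. Origin: centre of its underside, z up along its axis. At the start it is screwed tight: underside 118 mm above the counter, x axis along the fan's x. The tightening way it meets a solid stop within 0.1 rad; the loosening way it runs almost without resistance.
- cap_top (a point): Centre of the cap's top, 50 mm above its underside; a white painted mark runs from here along the cap's x. Tight, the top is 168 mm above the counter and 30 mm of cap stand out of the hub to be gripped from any side. The cap has 1.2 mm of up-and-down play on the thread, stays where it is turned when let go, and once free lifts straight up.
- tray: Orange open parts tray, fixed, 200 mm along its x, 150 mm along its y, rim 35 mm above the counter, walls 4 mm. Origin: centre of its underside. Two fan clips lie in it.
- clip1: Grey plastic guard clip in the tray, 40 x 16 x 18 mm, loose bystander. Origin: centre of its underside.
- clip2: Second grey guard clip in the tray, 40 x 16 x 18 mm, loose bystander. Origin: centre of its underside.
- screwdriver: Screwdriver with yellow handle lying on the counter to the right, 190 mm long along its x, under 40 mm thick, loose bystander.
- brush: Scrubbing brush, wooden back and green bristles, 140 x 50 x 38 mm, loose bystander. Origin: centre of its underside.
- detergent: Green detergent bottle, 72 mm in diameter, 200 mm tall, loose bystander. Origin: centre of its underside.
- tumbler: Pink tumbler, 72 mm in diameter, 110 mm tall, loose bystander. Origin: centre of its underside.
- soapbox: Clear plastic soap box, 90 x 60 x 35 mm, loose bystander. Origin: centre of its underside.
Things that resemble listed ones, but are neither listed nor needed, are in the scene too. What is shaped like the cap but yellow is not meant. Several things have the shape of the tray; the one meant has the colours described above.

How it is judged:
By the outcome, as a careful person would: the job done as asked, in the order asked, and still so for the second after the job is handed in, while the arm keeps its last pose, push and grip.
It also fails if it takes over 54 s, if anything falls off the work surface, if the arm or the gripper's body presses on something with over 40 N, if the wrist force passes 120 N, or if a joint passes its speed limit or range.

ROBOT

A 6-joint arm with a two-finger parallel gripper is mounted at the origin on the work surface. World frame = base frame: x ahead of the robot, y to its left, z up, the work surface at z = 0. Lengths are in m, angles in rad, forces in N, time in s.
With the tool pointing down it reaches from about 0.35 to 0.725 m from the base axis. Payload 4.3 kg.
Tool frame: the origin (TCP) lies at the very end of the fingers, on their centre line; the grasp point (between the pads) lies 19 mm behind it; z points along the fingers, y is the direction in which the jaws open and shut (so a half turn about z gives the same grasp; the last joint's range is limited). The gripper opens to 85 mm and grips with 20 to 120 N. Pads are 22 mm wide; open, the fingers measure 114 mm over their backs; the gripper's body (76 mm by 85 mm) begins 54 mm behind the grasp point. The pads swing forward as they close: fully open they stand 13 mm farther back than shut.
Start: joints at [-1.372, 0.377, 0.081, 1.274, 0, 1.46], TCP at [0.175, -0.548, 0.231] pointing down, gripper open.
Joint ranges: [-2.72, 2.72], [-0.84, 1.66], [-1.02, 1.22], [-1.77, 2.12], [-1.37, 1.28], [-3.14, 3.14]. Speed limits (rad/s): [2.57, 2.57, 3.14, 3.14, 3.14, 3.14].

INTERFACE

Orientations are given as a 3x3 rotation matrix whose columns are the frame's x, y, z axes.
In Python, from plant import sensors, vision, r gives the robot as it stands.
- The arm moves only by the tool servo_tool, never from a script. Its argument "steps" is a list of rows, each a list of 5 numbers: the shift along the tool's x, y, z in mm, then the turn about the tool's z in degrees, then the closure in counts, from 0 (fully open) to 255 (shut). In form: [[dx, dy, dz, turn, hand], ...]. A call has exactly 10 rows; each row is the pose to reach, as a shift and turn from the pose commanded when the call began, along the tool's axes at that moment; what a row does not reach only later rows make up. A row lasts 1/10 s, in which the tool goes at most 50 mm and 8.59 degrees, less where a joint would pass 70% of its speed; a pose out of reach is approached as far as the arm can. A call with a gripper value outside its range is refused whole. The fingers move at their own pace and stop on an object; "grip_force" is the grip in N (left out, the last holds). Time passes only in rows, so rows that repeat a pose let the fingers close, or fill a call up. It gives the time, the measured TCP pose, the force and the opening at its end, in the units of the state.
- sensors.sense(): the state, without advancing time (a new reading comes with each control period).
- vision.capture(name): name is "scene" or "top" or "wrist"; returns a dict with "color" (384x512x3 uint8, red, green, blue), "depth" (384x512 float32, m along the optical axis (not along the pixel's ray), 0 where there is no reading), "K" (3x3 intrinsics, pixels), "view" (4x4, takes a point from world to camera coordinates); the wrist camera has in their place "T_tool_cam" (4x4, takes a point from camera to tool coordinates, whose origin is the TCP and whose axes are the flange's). Camera axes: x right, y down, z forward; pixel columns grow to the right and rows downward; lengths in m; the calibration is good to about 2 mm. The wrist camera is an equidistant fisheye: a pixel r from the principal point sees the ray r / f radians off the axis. A picture is of the moment at which its call begins: read the wrist's pose just before it.
- r.job_done(): hands the job in, once; it reports no verdict.
The state is a dict: "clock": time; "joint_pos": joint angles; "joint_velocities": joint speeds; "joint_efforts": joint torques, N m; "eef_pos": TCP position; "tool_rot": TCP orientation; "wrist_force": force on the tool from outside, world axes, zero at the start; "wrist_torque": the same for the moment, N m; "finger_gap": opening from 0.0 (shut) to 1.0 (fully open).
Only numpy, scipy, OpenCV 4.12 (cv2) and the standard library are available. Lean on these libraries where they do the work, as an engineer would, in place of code of your own. Each camera call takes 0.05 s, during which the arm holds its last target.

## Working session

There is one attempt and no reset: what is moved stays moved. The work goes in short steps, Python scripts to look and compute and a tool call to move; the robot and the scene stay as the last step left them, time stands still between calls to the robot, and variables do not carry over. Pictures are saved under pics/ and viewed, and the job is handed in when it is done.

Besides the shell and the picture viewer there is one more tool, called in YAML: its name, and indented under it one key for each argument. servo_tool: Moves the arm, as the interface text tells. Its arguments: {"type":"object","properties":{"steps":{"type":"array"},"grip_force":{"type":"number"}},"required":["steps"]}

```bash
mkdir -p pics; ls; cat > h.py <<'E'
import numpy as np, cv2, pickle
from plant import sensors, vision, r
def snap(n,tag):
    d=vision.capture(n); pickle.dump(d,open(f'pics/{tag}.pkl','wb'))
    cv2.imwrite(f'pics/{tag}.png',cv2.cvtColor(d['color'],cv2.COLOR_RGB2BGR)); return d
def pt(d,u,v,z=None):
    K=d['K'];V=d['view'];R=V[:3,:3];c=-R.T@V[:3,3]
    ray=R.T@np.linalg.inv(K)@np.array([u,v,1.])
    s=(z-c[2])/ray[2] if z is not None else d['depth'][int(round(v)),int(round(u))]
    return c+s*ray
E
python3 - <<'E'
from h import *
s=sensors.sense(); print({k:np.round(v,3).tolist() for k,v in s.items()})
for n in('scene','top'): d=snap(n,n+'0'); print(n,d['K'].round(1).tolist(),d['view'].round(3).tolist())
E
```

```text
pics
{'clock': 0.0, 'joint_pos': [-1.372, 0.378, 0.08, 1.274, -0.0, 1.46], 'joint_velocities': [-0.0, 0.001, -0.0, 0.001, -0.0, 0.001], 'joint_efforts': [-0.0, -46.36, 26.988, 0.021, -0.0, 0.0], 'eef_pos': [0.175, -0.547, 0.23], 'tool_rot': [[0.953, 0.304, -0.0], [0.304, -0.953, 0.002], [0.0, -0.002, -1.0]], 'wrist_force': [0.56, -0.017, 0.123], 'wrist_torque': [0.005, 0.023, 0.021], 'finger_gap': 0.999}
scene [[390.6, 0.0, 252.7], [0.0, 390.6, 190.2], [0.0, 0.0, 1.0]] [[0.85, 0.526, -0.004, -0.41], [0.34, -0.555, -0.759, -0.089], [-0.402, 0.644, -0.651, 1.606], [0.0, 0.0, 0.0, 1.0]]
top [[461.3, 0.0, 251.4], [0.0, 461.3, 198.5], [0.0, 0.0, 1.0]] [[-0.008, -1.0, -0.014, -0.001], [-0.997, 0.009, -0.071, 0.507], [0.071, 0.014, -0.997, 1.691], [0.0, 0.0, 0.0, 1.0]]
```

View pics/scene0.png

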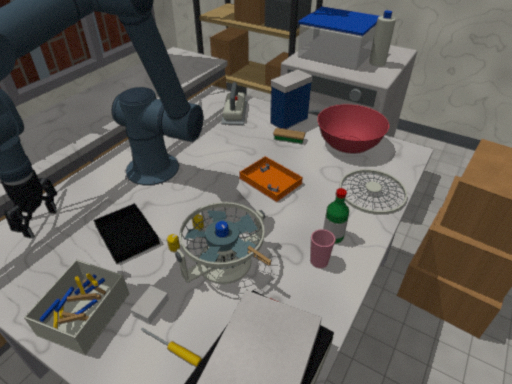

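View pics/top0.png

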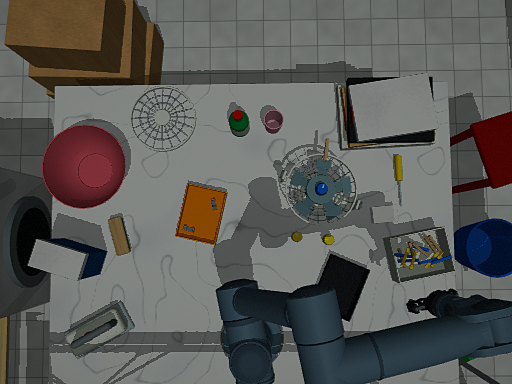

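The top view shows the fan with the blue cap at (321,188) and two yellow lookalikes at (297,237) and (328,239). Other blue things are the pens in the grey box (420,252) and the bin (490,245). The orange tray is at (202,212), and the other tray-like things are black (343,285) and grey (420,252). I choose the blue cap on the fan hub and the orange tray. Next I check a close crop and measure.

```bash
python3 - <<'E'
from h import *
from scipy.optimize import least_squares
T=pickle.load(open('pics/top0.pkl','rb'));S=pickle.load(open('pics/scene0.pkl','rb'))
def blob(d,box,lo,hi):
    h=cv2.cvtColor(d['color'],cv2.COLOR_RGB2HSV);m=cv2.inRange(h,lo,hi);k=np.zeros_like(m);x0,y0,x1,y1=box;k[y0:y1,x0:x1]=m[y0:y1,x0:x1];return k
mt=blob(T,(300,170,342,208),(100,120,40),(130,255,255));ms=blob(S,(205,210,240,245),(100,120,40),(130,255,255))
for n,d,m in(('top',T,mt),('scene',S,ms)):
    ys,xs=np.nonzero(m);print(n,len(xs),xs.min(),xs.max(),ys.min(),ys.max(),xs.mean(),ys.mean())
    print(' depth pt',pt(d,xs.mean(),ys.mean()).round(3),' plane .168',pt(d,xs.mean(),ys.mean(),.168).round(3))
    P=np.array([pt(d,x,y) for x,y in zip(xs,ys)]); q=P[abs(P[:,2]-.168)<.006]; print('  top pts',len(q),((q.min(0)+q.max(0))/2).round(4),q.mean(0).round(4),(q.max(0)-q.min(0)).round(3))
# guard rim / hub via depth in top
V,U=np.mgrid[100:260,240:400]
P=np.array([pt(T,u,v) for u,v in zip(U.ravel(),V.ravel())]).reshape(V.shape+(3,))
hub=(abs(P[...,2]-.138)<.006);
print('hub-level',hub.sum())
mo=blob(T,(165,165,245,260),(5,150,100),(20,255,255))
c=max(cv2.findContours(mo,cv2.RETR_EXTERNAL,cv2.CHAIN_APPROX_NONE)[0],key=cv2.contourArea)
b=cv2.boxPoints(cv2.minAreaRect(c));w=np.array([pt(T,u,v,.035) for u,v in b]);print('tray',w.round(3).tolist(),w.mean(0).round(3),np.linalg.norm(w[0]-w[1]),np.linalg.norm(w[1]-w[2]))
# peg: 
for u,v in((325,148),(326,155),(297,237),(328,239),(238,120),(273,120),(202,212)): print(u,v,pt(T,u,v).round(3))
a=cv2.resize(cv2.cvtColor(T['color'][130:250,260:380],cv2.COLOR_RGB2BGR),None,fx=5,fy=5,interpolation=2)
cv2.imwrite('pics/crop.png',a)
E
```

```text
top 100 315 327 183 194 321.22 188.8
 depth pt [ 0.527 -0.244  0.168]  plane .168 [ 0.527 -0.244  0.168]
  top pts 77 [ 0.5295 -0.2462  0.168 ] [ 0.5277 -0.2452  0.1691] [0.034 0.034 0.012]
scene 187 215 228 221 237 221.3475935828877 228.951871657754
 depth pt [ 0.538 -0.259  0.167]  plane .168 [ 0.539 -0.26   0.168]
  top pts 97 [ 0.5285 -0.2481  0.1669] [ 0.5292 -0.2492  0.167 ] [0.034 0.038 0.01 ]
hub-level 2575
tray [[0.386, 0.269, 0.035], [0.566, 0.23, 0.035], [0.532, 0.085, 0.035], [0.354, 0.126, 0.035]] [0.46  0.177 0.035] 0.18376390896115846 0.14817654117647308
325 148 [ 0.67  -0.263  0.145]
326 155 [ 0.645 -0.265  0.151]
297 237 [ 0.364 -0.17   0.049]
328 239 [ 0.356 -0.282  0.049]
238 120 [0.763 0.035 0.18 ]
273 120 [ 0.804 -0.09   0.008]
202 212 [0.459 0.179 0.007]
```

View pics/crop.png

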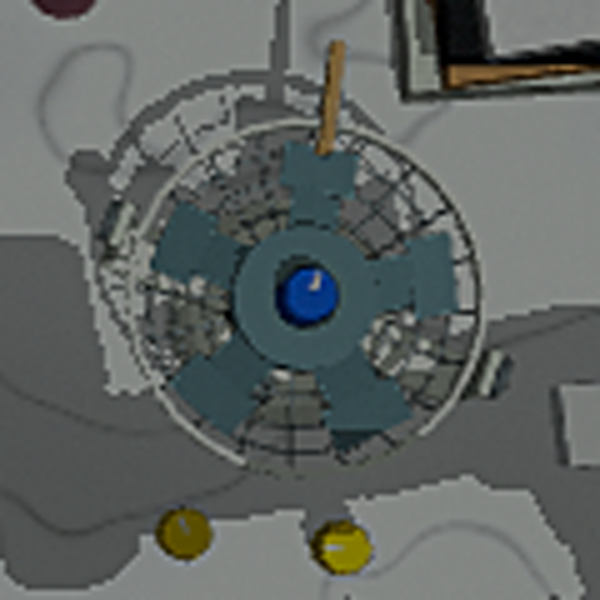

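The close crop shows the blue cap with its white mark in the middle of the grey-green hub, and the peg on the +x side. The top view puts the cap at (0.5295, -0.246) and the scene view at (0.5285, -0.248). Its top measures 0.168 high and its width about 36 mm, both as described. The tray centre is near (0.46, 0.177). I'll approach above the cap while turning the wrist to mid-range, so either direction has room.

servo_tool:
  steps:
    - [5,-2,-5,-3,0]
    - [20,-8,-10,-10,0]
    - [45,-19,-15,-18,0]
    - [75,-31,-20,-26,0]
    - [105,-44,-25,-34,0]
    - [138,-57,-30,-42,0]
    - [170,-71,-30,-50,0]
    - [202,-84,-30,-58,0]
    - [230,-96,-30,-65,0]
    - [250,-104,-30,-70,0]
  grip_force: 30

```text
clock: 1.1
eef_pos: [0.3824, -0.371, 0.2609]
tool_rot: [[0.035, 0.999, -0.0], [0.999, -0.035, 0.001], [0.001, -0.0, -1.0]]
wrist_force: [-0.2, -0.4, -0.2]
finger_gap: 0.999
```

```bash
cat >> h.py <<'E'
def plan(x,y,z):
    s=sensors.sense();R=np.array(s['tool_rot']);d=R.T@(np.array([x,y,z])-s['eef_pos'])*1000
    q=np.array(s['joint_pos']); print('t',round(s['clock'],2),'q',q.round(3),'eef',np.round(s['eef_pos'],4),'yaw',np.degrees(np.arctan2(R[1,0],R[0,0])).round(1),'shift',d.round(1),'F',np.round(s['wrist_force'],2),'T',np.round(s['wrist_torque'],3),'gap',s['finger_gap'])
E
python3 -c "
from h import *
plan(.529,-.247,.26)"
```

```text
t 1.1 q [-0.889  0.285  0.027  1.313  0.     0.716] eef [ 0.3824 -0.371   0.2609] yaw 88.0 shift [128.9 142.2   0.9] F [-0.16 -0.37 -0.21] T [-0.033 -0.025  0.015] gap 0.9985374474149847
```

servo_tool:
  steps:
    - [5,6,0,-3,0]
    - [20,22,0,-10,0]
    - [40,44,0,-18,0]
    - [62,68,0,-26,0]
    - [84,92,0,-34,0]
    - [104,115,0,-42,0]
    - [120,132,0,-50,0]
    - [129,142,0,-57,0]
    - [129,142,0,-60,0]
    - [129,142,0,-60,0]

```text
clock: 2.1
eef_pos: [0.5285, -0.249, 0.2606]
tool_rot: [[-0.846, 0.534, -0.001], [0.534, 0.846, 0.001], [0.001, -0.0, -1.0]]
wrist_force: [-0.6, 0.7, 0.5]
finger_gap: 0.999
```

```bash
python3 - <<'E'
from h import *
plan(.529,-.247,.26)
d=snap('wrist','w1');print(d['K'].round(1).tolist(),d['T_tool_cam'].round(4).tolist())
E
```

```text
t 2.1 q [-0.549  0.394  0.181  1.359 -0.     0.014] eef [ 0.5285 -0.249   0.2606] yaw 147.7 shift [0.6 1.9 0.6] F [-0.57  0.67  0.46] T [-0.024  0.072  0.02 ] gap 0.9990659307704314
[[297.3, 0.0, 252.1], [0.0, 297.3, 190.4], [0.0, 0.0, 1.0]] [[0.0003, -0.9539, -0.3002, 0.0761], [1.0, 0.0007, -0.001, 0.0006], [0.0011, -0.3002, 0.9539, -0.1443], [0.0, 0.0, 0.0, 1.0]]
```

View pics/w1.png

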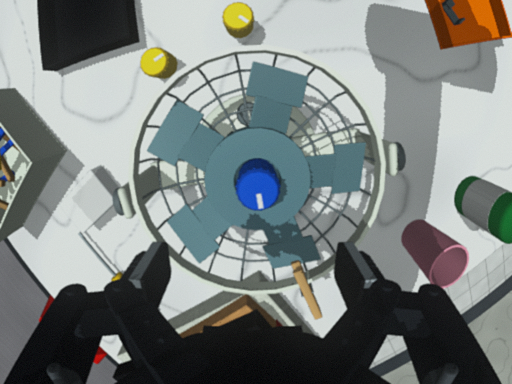

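The wrist view shows the cap at about (257,184), its mark pointing down toward the peg at (305,290), and the jaws open on either side. I'll refine the cap axis from the cap-top and hub pixels in this view.

```bash
cat >> h.py <<'E'
def wpts(d,xs,ys,R,p,z=None):
    K=d['K'];T=d['T_tool_cam'];a=(xs-K[0,2])/K[0,0];b=(ys-K[1,2])/K[1,1];th=np.hypot(a,b)+1e-9
    ray=np.stack([np.sin(th)*a/th,np.sin(th)*b/th,np.cos(th)],-1)
    Rw=R@T[:3,:3];c=R@T[:3,3]+p;rw=ray@Rw.T
    if z is None: s=d['depth'][ys.astype(int),xs.astype(int)]/ray[:,2]
    else: s=(z-c[2])/rw[:,2]
    return c+rw*s[:,None]
E
python3 - <<'E'
from h import *
s=sensors.sense();R=np.array(s['tool_rot']);p=np.array(s['eef_pos'])
d=pickle.load(open('pics/w1.pkl','rb'));h=cv2.cvtColor(d['color'],cv2.COLOR_RGB2HSV)
m=cv2.inRange(h,(100,130,40),(130,255,255));m[:130]=0;m[230:]=0;m[:,:200]=0;m[:,310:]=0
ys,xs=np.nonzero(m);P=wpts(d,xs,ys,R,p);print('z',np.percentile(P[:,2],[5,25,50,75,95]).round(4))
t=P[:,2]>np.percentile(P[:,2],95)-.006
def circ(Q):
    c,r=cv2.minEnclosingCircle((Q[:,:2]*1000).astype(np.float32));return np.round(c,1),round(r,1)
print('cap top',t.sum(),circ(wpts(d,xs[t],ys[t],R,p,.168)),circ(P[t]))
hu=cv2.inRange(h,(75,30,40),(100,140,200));hu[:,:150]=0;hu[:,360:]=0
ys,xs=np.nonzero(hu);P=wpts(d,xs,ys,R,p);k=abs(P[:,2]-.138)<.004
P=wpts(d,xs[k],ys[k],R,p,.138);k=np.hypot(P[:,0]-.529,P[:,1]+.247)<.055;print('hub',circ(P[k]),np.median(P[k],0),((P[k].min(0)+P[k].max(0))/2).round(4))
E
```

```text
z [0.1326 0.166  0.1693 0.17   0.1707]
cap top 1378 (array([ 528.8, -243.3]), 19.0) (array([ 504.2, -232.3]), 46.5)
hub (array([ 529. , -247.1]), 54.9) [ 0.52375302 -0.24083088  0.138     ] [ 0.5315 -0.2442  0.138 ]
```

The wrist view puts the cap at (0.529, -0.243) with a 19.0 mm radius, which is right. Its y differs by 3–4 mm from the fixed cameras, so I'll go lower and measure again.

servo_tool:
  steps:
    - [1,1.5,5,0,0]
    - [1,3,15,0,0]
    - [1,4,28,0,0]
    - [1,4,42,0,0]
    - [1,4,54,0,0]
    - [1,4,63,0,0]
    - [1,4,68,0,0]
    - [1,4,70,0,0]
    - [1,4,70,0,0]
    - [1,4,70,0,0]

```text
clock: 3.15
eef_pos: [0.53, -0.2459, 0.1919]
tool_rot: [[-0.845, 0.535, 0.001], [0.535, 0.845, -0.001], [-0.001, -0.0, -1.0]]
wrist_force: [-0.4, -0.3, 1.3]
finger_gap: 1.002
```

```bash
python3 - <<'E'
from h import *
plan(.529,-.245,.141)
s=sensors.sense();R=np.array(s['tool_rot']);p=np.array(s['eef_pos'])
d=snap('wrist','w2');h=cv2.cvtColor(d['color'],cv2.COLOR_RGB2HSV)
m=cv2.inRange(h,(100,130,40),(130,255,255));m[:,:190]=0;m[:,330:]=0;m[:60]=0;m[330:]=0
ys,xs=np.nonzero(m);P=wpts(d,xs,ys,R,p);print(len(xs),xs.min(),xs.max(),ys.min(),ys.max(),'z',np.percentile(P[:,2],[5,25,50,75,95]).round(4))
t=(P[:,2]>np.percentile(P[:,2],95)-.005)
c,r_=cv2.minEnclosingCircle((wpts(d,xs[t],ys[t],R,p,.168)[:,:2]*1000).astype(np.float32));print(c,r_)
Q=P[t];print(((Q.min(0)+Q.max(0))/2).round(4),(Q.max(0)-Q.min(0)).round(4))
d2=snap('top','t2');m=cv2.inRange(cv2.cvtColor(d2['color'],cv2.COLOR_RGB2HSV),(100,120,40),(130,255,255))
E
```

```text
t 3.15 q [-0.543  0.408  0.024  1.186 -0.     0.021] eef [ 0.53   -0.2459  0.1919] yaw 147.7 shift [ 1.4  0.2 50.9] F [-0.37 -0.27  1.35] T [ 0.016 -0.034  0.021] gap 1.0017306818403384
3296 224 284 178 248 z [0.1328 0.1613 0.1691 0.1698 0.1705]
(526.5462036132812, -240.9078369140625) 21.43488121032715
[ 0.5066 -0.2333  0.2508] [0.0813 0.0575 0.1705]
```

View pics/w2.png

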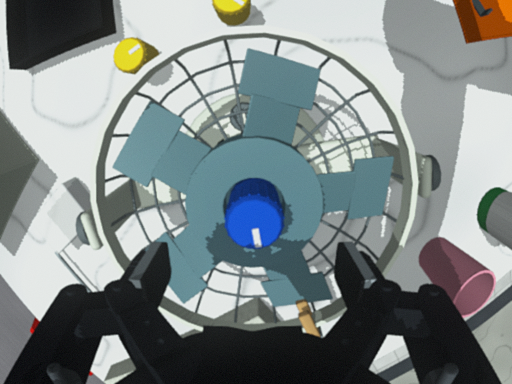

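```bash
python3 - <<'E'
from h import *
from scipy.optimize import least_squares
s=sensors.sense();R=np.array(s['tool_rot']);p=np.array(s['eef_pos'])
d=pickle.load(open('pics/w2.pkl','rb'));h=cv2.cvtColor(d['color'],cv2.COLOR_RGB2HSV)
print(h[180:252:6,245].tolist())
m=cv2.inRange(h,(100,130,40),(130,255,255));m[:,:190]=0;m[:,330:]=0;m[:60]=0;m[330:]=0
V=h[...,2]
cc=cv2.findContours(m,cv2.RETR_EXTERNAL,cv2.CHAIN_APPROX_NONE)[0];c=max(cc,key=cv2.contourArea)[:,0]
low=c[c[:,1]>218]; P=wpts(d,low[:,0].astype(float),low[:,1].astype(float),R,p,.168)
f=least_squares(lambda q:np.hypot(P[:,0]-q[0],P[:,1]-q[1])-.019,[.529,-.245]);print('lower rim arc',len(low),f.x.round(4),np.abs(f.fun).max().round(4))
t=m.copy();t[V<200]=0
print('bright',np.count_nonzero(t))
E
```

```text
[[109, 207, 85], [110, 216, 104], [111, 207, 106], [111, 221, 167], [110, 224, 214], [110, 229, 213], [110, 225, 214], [110, 225, 213], [110, 223, 214], [110, 223, 212], [111, 220, 213], [111, 202, 155]]
lower rim arc 88 [ 0.5282 -0.2428] 0.0012
bright 1745
```

The lower-rim fit from the wrist camera gives (0.528, -0.243), so the cap is about 1.5 mm to tool +y of me. Going down with the jaws still clear.

servo_tool:
  steps:
    - [1,1,4,0,0]
    - [2,1.2,12,0,0]
    - [2,1.2,22,0,0]
    - [2,1.2,32,0,0]
    - [2,1.2,41,0,30]
    - [2,1.2,47,0,60]
    - [2,1.2,50,0,90]
    - [2,1.2,51,0,115]
    - [2,1.2,51,0,115]
    - [2,1.2,51,0,115]
  grip_force: 20

```text
clock: 4.25
eef_pos: [0.529, -0.2438, 0.1408]
tool_rot: [[-0.845, 0.534, 0.001], [0.534, 0.845, -0.001], [-0.001, -0.0, -1.0]]
wrist_force: [0.3, -0.6, 0.5]
finger_gap: 0.549
```

```bash
python3 - <<'E'
from h import *
plan(.5287,-.2443,.141)
d=snap('wrist','w3')
E
```

```text
t 4.25 q [-0.541  0.431 -0.076  1.063 -0.     0.023] eef [ 0.529  -0.2438  0.1408] yaw 147.7 shift [-0.  -0.6 -0.2] F [ 0.25 -0.59  0.46] T [ 0.01  -0.019 -0.021] gap 0.5494245535533199
```

View pics/w3.png

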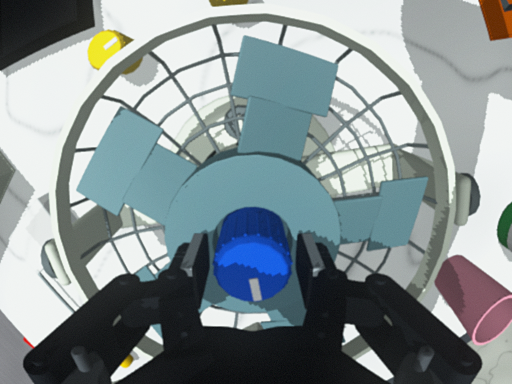

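The wrist view shows the cap (columns 214–292) centred between the pads (about 210 and 296). Closing gently and watching the side force.

servo_tool:
  steps:
    - [0,0,0,0,125]
    - [0,0,0,0,130]
    - [0,0,0,0,134]
    - [0,0,0,0,138]
    - [0,0,0,0,142]
    - [0,0,0,0,146]
    - [0,0,0,0,150]
    - [0,0,0,0,155]
    - [0,0,0,0,160]
    - [0,0,0,0,160]
  grip_force: 25

```text
clock: 5.3
eef_pos: [0.5288, -0.2437, 0.1405]
tool_rot: [[-0.845, 0.534, 0.0], [0.534, 0.845, -0.0], [-0.0, -0.0, -1.0]]
wrist_force: [0.0, -0.9, 2.1]
finger_gap: 0.434
```

```bash
python3 - <<'E'
from h import *
plan(.5287,-.2443,.141)
E
```

```text
t 5.3 q [-0.541  0.431 -0.076  1.063 -0.     0.023] eef [ 0.5288 -0.2437  0.1405] yaw 147.7 shift [-0.3 -0.6 -0.5] F [ 0.03 -0.94  2.06] T [ 0.089  0.047 -0.069] gap 0.43414170025663956
```

Gripped at about 37 mm with side force under 1 N. Now I feel for the thread with a small counter-clockwise turn (negative about the tool's z).

servo_tool:
  steps:
    - [0,0,0,-1,160]
    - [0,0,0,-2,160]
    - [0,0,0,-3,160]
    - [0,0,0,-4,160]
    - [0,0,0,-5,160]
    - [0,0,0,-6,160]
    - [0,0,0,-7,160]
    - [0,0,0,-8,160]
    - [0,0,0,-8,160]
    - [0,0,0,-8,160]

```text
clock: 6.3
eef_pos: [0.5289, -0.2437, 0.1406]
tool_rot: [[-0.912, 0.411, 0.001], [0.411, 0.912, -0.0], [-0.001, -0.0, -1.0]]
wrist_force: [0.4, 1.4, 5.5]
finger_gap: 0.434
```

```bash
python3 - <<'E'
from h import *
plan(.5287,-.2443,.141)
d=snap('wrist','w4')
E
```

```text
t 6.3 q [-0.541  0.431 -0.076  1.063 -0.    -0.117] eef [ 0.5289 -0.2437  0.1406] yaw 155.7 shift [-0.1 -0.6 -0.4] F [0.42 1.43 5.45] T [ 0.055 -0.005 -0.096] gap 0.4340604247492766
```

View pics/w4.png

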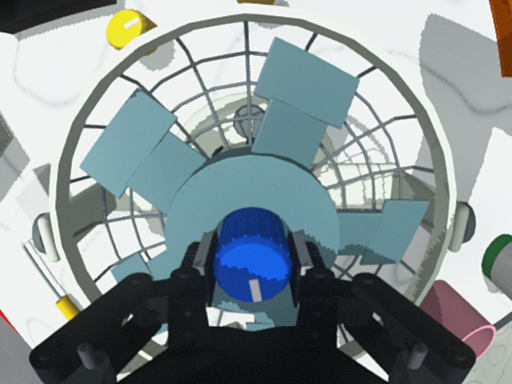

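Turning 8° counter-clockwise met no stop: torque changed only 0.03 N m, the mark turned with the jaws, and the cap pushed up by 3.4 N. That points to counter-clockwise as the loosening way. I confirm with another 12°, now rising with the thread (0.072 mm per degree, plus the 0.5 mm I'm behind).

servo_tool:
  steps:
    - [0,0,-0.3,0,160]
    - [0,0,-0.5,-1,160]
    - [0,0,-0.7,-2.5,160]
    - [0,0,-0.8,-4,160]
    - [0,0,-0.9,-6,160]
    - [0,0,-1.1,-8,160]
    - [0,0,-1.2,-10,160]
    - [0,0,-1.4,-12,160]
    - [0,0,-1.4,-12,160]
    - [0,0,-1.4,-12,160]

```text
clock: 7.35
eef_pos: [0.5285, -0.2437, 0.1416]
tool_rot: [[-0.977, 0.213, -0.0], [0.213, 0.977, -0.0], [0.0, -0.0, -1.0]]
wrist_force: [-1.1, -0.5, 2.9]
finger_gap: 0.437
```

```bash
python3 - <<'E'
from h import *
plan(.5287,-.2443,.141)
E
```

```text
t 7.35 q [-0.541  0.43  -0.074  1.066 -0.    -0.326] eef [ 0.5285 -0.2437  0.1416] yaw 167.7 shift [-0.3 -0.6  0.6] F [-1.08 -0.46  2.9 ] T [-0.048  0.009  0.03 ] gap 0.43672491152625303
```

20° turned with no torque, so the thread is right-handed and loosens counter-clockwise. Continuing with the matching rise (about 2.9 mm per 40°).

servo_tool:
  steps:
    - [0,0,-0.3,-3,170]
    - [0,0,-0.6,-7,170]
    - [0,0,-0.9,-11,170]
    - [0,0,-1.2,-16,170]
    - [0,0,-1.6,-21,170]
    - [0,0,-2.0,-26,170]
    - [0,0,-2.3,-31,170]
    - [0,0,-2.7,-36,170]
    - [0,0,-3.0,-40,170]
    - [0,0,-3.0,-40,170]
  grip_force: 30

```text
clock: 8.35
eef_pos: [0.5286, -0.2437, 0.1446]
tool_rot: [[-0.886, -0.464, -0.0], [-0.464, 0.886, -0.0], [0.0, -0.0, -1.0]]
wrist_force: [-0.3, 0.5, 2.4]
finger_gap: 0.435
```

```bash
python3 - <<'E'
from h import *
plan(.5287,-.2443,.141)
E
```

```text
t 8.35 q [-0.541  0.428 -0.069  1.073 -0.    -1.024] eef [ 0.5286 -0.2437  0.1446] yaw -152.3 shift [ 0.2 -0.6  3.6] F [-0.28  0.52  2.36] T [-0.088 -0.083  0.02 ] gap 0.43459762822985154
```

Forces stay small. 60° done.

servo_tool:
  steps:
    - [0,0,-0.3,-4,170]
    - [0,0,-0.7,-9,170]
    - [0,0,-1.0,-14,170]
    - [0,0,-1.4,-19,170]
    - [0,0,-1.7,-24,170]
    - [0,0,-2.1,-29,170]
    - [0,0,-2.5,-34,170]
    - [0,0,-2.8,-39,170]
    - [0,0,-3.2,-44,170]
    - [0,0,-3.2,-44,170]

```text
clock: 9.35
eef_pos: [0.5285, -0.2435, 0.1477]
tool_rot: [[-0.316, -0.949, -0.0], [-0.949, 0.316, 0.0], [-0.0, 0.0, -1.0]]
wrist_force: [0.3, -0.2, 3.5]
finger_gap: 0.434
```

```bash
python3 - <<'E'
from h import *
plan(.5287,-.2443,.141)
d=snap('wrist','w5')
E
```

```text
t 9.35 q [-0.541  0.426 -0.064  1.081  0.    -1.79 ] eef [ 0.5285 -0.2435  0.1477] yaw -108.4 shift [ 0.7 -0.4  6.7] F [ 0.31 -0.2   3.5 ] T [-0.021 -0.092 -0.039] gap 0.4339082522311559
```

View pics/w5.png

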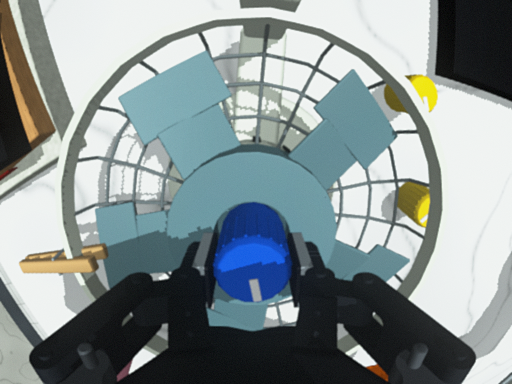

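The mark is still at (254,290) in the gripper frame while the hub has swung round, so the cap has turned with the jaws with no slip. Another 44° takes it well past 2.2 rad.

servo_tool:
  steps:
    - [0,0,-0.3,-4,170]
    - [0,0,-0.7,-9,170]
    - [0,0,-1.0,-14,170]
    - [0,0,-1.4,-19,170]
    - [0,0,-1.7,-24,170]
    - [0,0,-1.9,-29,170]
    - [0,0,-1.9,-34,170]
    - [0,0,-1.9,-39,170]
    - [0,0,-1.9,-44,170]
    - [0,0,-1.9,-44,170]
  grip_force: 35

```text
clock: 10.4
eef_pos: [0.5281, -0.2435, 0.149]
tool_rot: [[0.431, -0.902, -0.001], [-0.902, -0.431, 0.0], [-0.001, 0.001, -1.0]]
wrist_force: [0.8, -0.8, -1.2]
finger_gap: 0.435
```

servo_tool:
  steps:
    - [0,0,-0.5,0,170]
    - [0,0,-1,0,170]
    - [0,0,-1.5,0,170]
    - [0,0,-2,0,170]
    - [0,0,-2.5,0,170]
    - [0,0,-3,0,170]
    - [0,0,-3.5,0,170]
    - [0,0,-4,0,170]
    - [0,0,-4,0,170]
    - [0,0,-4,0,170]

```text
clock: 11.4
eef_pos: [0.5287, -0.2436, 0.1538]
tool_rot: [[0.434, -0.901, 0.0], [-0.901, -0.434, -0.0], [0.0, -0.0, -1.0]]
wrist_force: [-0.2, -0.3, 0.2]
finger_gap: 0.432
```

```bash
python3 - <<'E'
from h import *
plan(.5287,-.2443,.141)
E
```

```text
t 11.4 q [-0.541  0.423 -0.053  1.095 -0.    -2.56 ] eef [ 0.5287 -0.2436  0.1538] yaw -64.3 shift [ 0.6  0.3 12.8] F [-0.2  -0.27  0.23] T [ 0.009 -0.057  0.007] gap 0.4315826906883922
```

The cap is free: almost no vertical force and about 1 g of tension, well below any pull on the thread. Lifting straight up.

servo_tool:
  steps:
    - [0,0,-3,0,170]
    - [0,0,-8,0,170]
    - [0,0,-16,0,170]
    - [0,0,-27,0,170]
    - [0,0,-40,0,170]
    - [0,0,-55,0,170]
    - [0,0,-69,0,170]
    - [0,0,-80,0,170]
    - [0,0,-87,0,170]
    - [0,0,-90,0,170]
  grip_force: 40

```text
clock: 12.4
eef_pos: [0.5291, -0.2438, 0.2449]
tool_rot: [[0.434, -0.901, 0.001], [-0.901, -0.434, -0.001], [0.001, -0.001, -1.0]]
wrist_force: [0.0, 0.2, -0.6]
finger_gap: 0.43
```

```bash
python3 - <<'E'
from h import *
plan(.46,.177,.245)
d=snap('wrist','w6');snap('scene','s6')
E
```

```text
t 12.4 q [-0.541  0.389  0.134  1.314 -0.    -2.56 ] eef [ 0.5291 -0.2438  0.2449] yaw -64.3 shift [-409.2 -120.2   -0.5] F [ 0.03  0.2  -0.63] T [-0.046  0.031  0.023] gap 0.4299812223107208
```

View pics/w6.png

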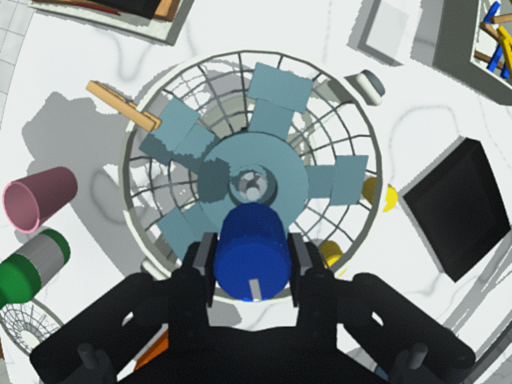

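View pics/s6.png

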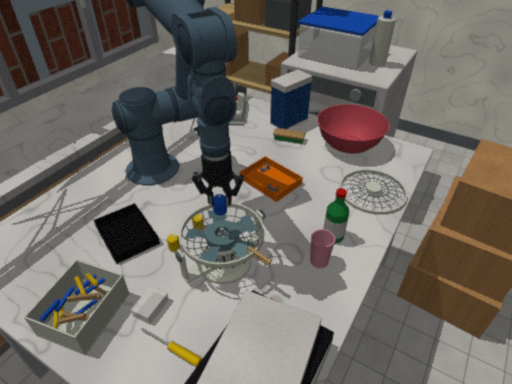

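The wrist view shows the bare hub and shaft at (253,183), with the cap upright in the pads. The scene view agrees, with the cap at (220,203) above the fan. Now to the tray.

servo_tool:
  steps:
    - [-4,-1,0,0,170]
    - [-14,-4,0,0,170]
    - [-30,-9,0,0,170]
    - [-52,-15,0,0,170]
    - [-78,-23,0,0,170]
    - [-106,-31,0,0,170]
    - [-134,-39,0,0,170]
    - [-162,-47,0,0,170]
    - [-190,-56,0,0,170]
    - [-218,-64,0,0,170]

```text
clock: 13.5
eef_pos: [0.4905, -0.017, 0.2436]
tool_rot: [[0.434, -0.901, -0.0], [-0.901, -0.434, 0.0], [-0.001, 0.0, -1.0]]
wrist_force: [1.5, 0.5, -0.3]
finger_gap: 0.427
```

servo_tool:
  steps:
    - [-28,-8,0,0,170]
    - [-56,-16,0,0,170]
    - [-84,-24,0,0,170]
    - [-110,-32,0,0,170]
    - [-135,-40,0,0,170]
    - [-157,-46,0,0,170]
    - [-174,-51,0,0,170]
    - [-185,-54,0,0,170]
    - [-191,-56,0,0,170]
    - [-191,-56,0,0,170]

```text
clock: 14.5
eef_pos: [0.459, 0.1776, 0.2437]
tool_rot: [[0.435, -0.901, -0.0], [-0.901, -0.435, -0.0], [0.0, 0.0, -1.0]]
wrist_force: [-0.7, 0.3, -2.1]
finger_gap: 0.432
```

```bash
python3 - <<'E'
from h import *
plan(.46,.177,.16)
E
```

```text
t 14.5 q [ 0.24   0.205 -0.122  1.243 -0.    -1.78 ] eef [0.459  0.1776 0.2437] yaw -64.2 shift [ 0.9 -0.7 83.7] F [-0.71  0.32 -2.15] T [-0.04  -0.014 -0.01 ] gap 0.43181116616559884
```

Over the tray centre. I go down 85 mm, which leaves the cap's underside about 10 cm above the rim, and settle.

servo_tool:
  steps:
    - [0,0,3,0,170]
    - [0,0,10,0,170]
    - [0,0,21,0,170]
    - [0,0,35,0,170]
    - [0,0,50,0,170]
    - [0,0,64,0,170]
    - [0,0,75,0,170]
    - [0,0,82,0,170]
    - [0,0,85,0,170]
    - [0,0,85,0,170]

```text
clock: 15.5
eef_pos: [0.4593, 0.1769, 0.1585]
tool_rot: [[0.433, -0.901, -0.0], [-0.901, -0.433, -0.0], [-0.0, 0.001, -1.0]]
wrist_force: [0.5, 0.4, -0.3]
finger_gap: 0.431
```

servo_tool:
  steps:
    - [0,0,0,0,170]
    - [0,0,0,0,170]
    - [0,0,0,0,170]
    - [0,0,0,0,170]
    - [0,0,0,0,170]
    - [0,0,0,0,170]
    - [0,0,0,0,170]
    - [0,0,0,0,170]
    - [0,0,0,0,170]
    - [0,0,0,0,170]

```text
clock: 16.5
eef_pos: [0.4595, 0.177, 0.1587]
tool_rot: [[0.434, -0.901, -0.0], [-0.901, -0.434, -0.0], [0.0, 0.0, -1.0]]
wrist_force: [0.4, -0.2, -1.4]
finger_gap: 0.43
```

```bash
python3 - <<'E'
from h import *
plan(.46,.177,.16)
snap('wrist','w7');d=snap('scene','s7');snap('top','t7')
m=cv2.inRange(cv2.cvtColor(d['color'],cv2.COLOR_RGB2HSV),(100,120,40),(130,255,255));m[:130]=0;m[:,:230]=0;m[:,310:]=0;m[220:]=0
ys,xs=np.nonzero(m)
P=np.array([pt(d,x,y) for x,y in zip(xs,ys)]);P=P[np.hypot(P[:,0]-.459,P[:,1]-.177)<.03];print(len(P),P.min(0).round(3),P.max(0).round(3))
cv2.imwrite('pics/s7c.png',cv2.resize(cv2.cvtColor(d['color'][100:260,160:340],cv2.COLOR_RGB2BGR),None,fx=3.5,fy=3.5))
print(np.abs(sensors.sense()['joint_velocities']).max())
E
```

```text
t 16.5 q [ 0.239  0.247 -0.293  1.031 -0.    -1.78 ] eef [0.4595 0.177  0.1587] yaw -64.3 shift [ 0.2 -0.5 -1.3] F [ 0.39 -0.16 -1.45] T [0.013 0.012 0.049] gap 0.4295910429926632
129 [0.443 0.151 0.14 ] [0.481 0.188 0.19 ]
0.0015356513412699208
```

View pics/w7.png

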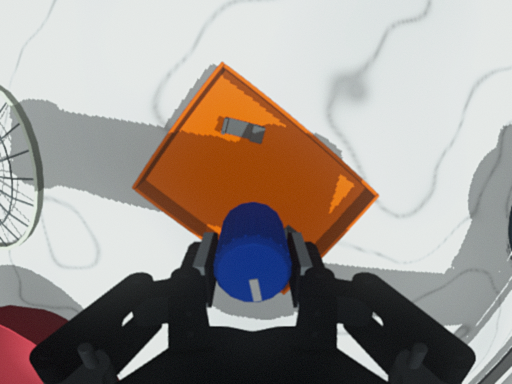

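View pics/s7c.png

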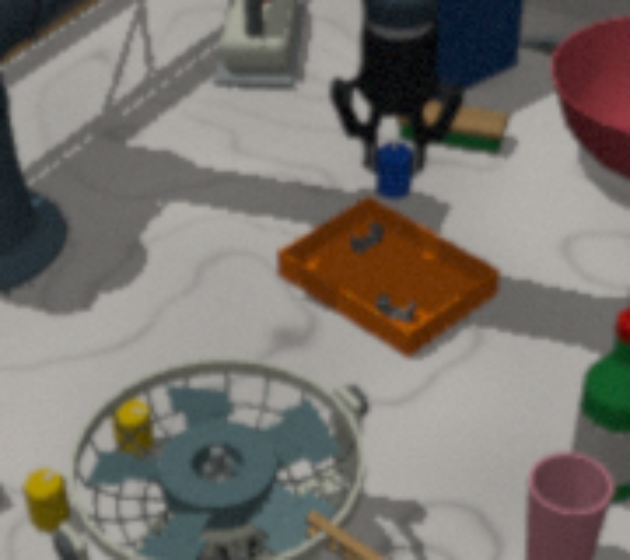

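View pics/t7.png

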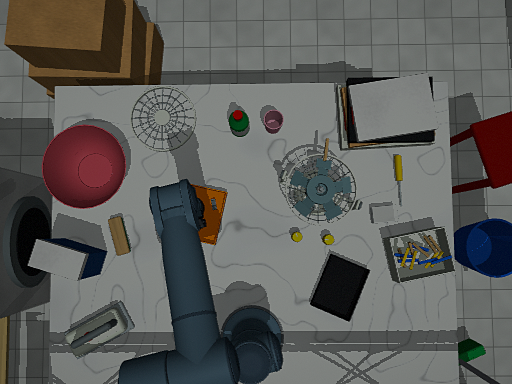

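The views show the cap upright in the pads (wrist view 253,265; in the scene crop at 394,170) above the orange tray. Its depth points run from z = 0.14 to 0.19, about 10 cm clear of the rim. In the top view nothing else has moved. The arm is at rest, so I hand it in.

```bash
python3 -c "
from h import *
print(r.job_done())"
```

```text
the job is handed in; nothing more can be done
None
```

I unscrewed the blue cap, lifted it off the fan and handed in with it held still over the orange tray, upright and open end down.

- **Thread direction:** It is right-handed. An 8° counter-clockwise test met no stop (torque change about 0.03 N m), so I carried on that way.
- **Unscrewing:** I turned it about 148° in all, rising with the thread. At the end of each move the wrist force was no more than about 6 N, and the white mark kept its place between the jaws at the 8° and 104° checks. The final lift off the shaft met no pull.
- **Final position:** The tool is at (0.46, 0.177), close to the measured tray centre. The cap's underside is about 0.14 m up, roughly 10 cm above the rim. The arm was still at 16.5 s.
- **Bystanders:** In the last top and scene pictures nothing else had visibly moved.

Two measurements disagreed slightly:
- **Cap position:** The fixed cameras and the wrist camera differed by about 4 mm in y. I went with a spot near the wrist reading, and the grip closed with under 1 N of side force.
- **Tray length:** The long side measured 184 mm instead of 200 mm, so its centre could be off by up to about 8 mm. The cap is still well inside the rim.

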